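Prop the articulator and hold its upper frame open

ROBOT

A 6-joint arm with a two-finger parallel gripper is mounted at the origin on a cart in front of the work surface, level with it; the furniture and walls round the work are solid. World frame = base frame: x ahead of the robot, y to its left, z up, the work surface at z = 0. Lengths are in m, angles in rad, forces in N, time in s.
With the tool pointing down it reaches from about 0.4 to 0.925 m from the base axis. Payload 12.5 kg.
Tool frame: the origin (TCP) lies between the finger pads, 19 mm behind the fingertips; this is the grasp point; z points along the fingers, y is the line along which they close (so a half turn about z gives the same grasp; the last joint's range is limited). The gripper opens to 95 mm and grips with 3 to 60 N. Pads are 20 mm wide; open, the fingers measure 119 mm over their backs; the gripper's body (75 mm by 180 mm) begins 59 mm behind the grasp point.
Start: joints at [-1.423, 0.491, 1.559, -0, 1.092, -0.106], TCP at [0.157, -0.605, 0.233] pointing down, gripper open.
Joint ranges: [-3.1, 3.1], [-0.84, 2.19], [0.05, 2.79], [-1.13, 4.28], [0.06, 2.93], [-2.69, 2.69]. Speed limits (rad/s): [2.22, 2.22, 2.79, 3.14, 3.14, 3.14].

INTERFACE

Orientations are given as a 3x3 rotation matrix whose columns are the frame's x, y, z axes.
In Python, from cell import observe, read_camera, hand_in gives the robot as it stands.
- The arm moves only by the shell command python3 -m inch 'ROWS' [FORCE]. ROWS is a JSON object of lists of equal length, an entry for each row: "gripper": the closure, from 0 (fully open) to 1 (shut); "delta_pos": the shift along the world's x, y, z in cm, a list of three; "twist": the turn about the world's z in degrees. A call has 1 to 20 rows; each row shifts and turns the commanded pose from where the row before left it; what a row does not reach is not made up. A row lasts 1/10 s, in which the tool goes at most 50 mm and 8.59 degrees, less where a joint would pass 70% of its speed; a pose out of reach is approached as far as the arm can. A call is refused whole if a number of a shift passes 5 or a number of a turn 8.59, either way. A call with a gripper value outside its range is refused whole. The fingers move at their own pace and stop on an object; FORCE is the grip in N (left out, the last holds). Time passes only in rows, so rows that do not move let the fingers close. It gives the time, the measured TCP pose, the force, the opening and the grip force at its end, in the units of the state.
- observe(): the state, without advancing time (a new reading comes with each control period).
- read_camera(name): name is "scene" or "side" or "wrist"; returns a dict with "pixels" (480x640x3 uint8, red, green, blue), "depth" (480x640 float32, m along the optical axis (not along the pixel's ray), 0 where there is no reading), "fov_y" (degrees; the focal length in pixels is half the picture's height over the tangent of half this angle, whatever the lens; pixels are square), "cx", "cy" (the principal point, pixels), "distortion" ([k1, k2, p1, p2, k3] as OpenCV has them; the pictures are not rectified), "position" and "orientation" of the camera in the world. Camera axes: x right, y down, z forward; pixel columns grow to the right and rows downward; lengths in m; the calibration is good to about 2 mm. A picture is of the moment at which its call begins.
- hand_in(): hands the job in; it is judged then, once.
The state is a dict: "time": time; "joint_positions": joint angles; "joint_velocities": joint speeds; "tau": joint torques, N m; "position": TCP position; "ee_rot": TCP orientation; "force": force on the tool from outside, world axes, zero at the start; "torque": the same for the moment, N m; "width": opening from 0.0 (shut) to 1.0 (fully open); "grasp_force": force on a finger pad.
Only numpy, scipy, OpenCV 4.12 (cv2) and the standard library are available. Lean on these libraries where they do the work, as an engineer would, in place of code of your own. Each camera call takes 0.05 s, during which the arm holds its last target. There are 200 camera calls.

TASK

I am about to mount the upper cast in this dental articulator and need both hands for the plaster. Flip the prop leg at its back over its spring's dead centre and fully down, so that it stands out behind; only then take the upper frame by the bar of its front bow, swing it open until it stands upright, and finish still gripping the bar there, because the frame falls shut or over backwards if let go. Do not tip the articulator or shove it along the mat, and leave the things beside it where they are.

Things in the scene. Friction and masses are not known exactly. Their poses are not given: they have to be found in the camera images.
- articulator: Loose aluminium dental articulator, 1.2 kg, on 4 rubber feet on the mat. Origin: underside, centre line. x runs from front (-x: incisal pin, bow) to back (+x: hinge, prop leg), y along the hinge axis, z up. Feet at x -68 and 42 mm. Posts at x 40, y +/-53 mm carry the hinge axis at z 110 mm (28 mm thick housings, 146 mm wide over all). Fixed plaster casts at x -30 to 26, up to z 76 mm.
- upper_frame (a joint): Opening angle of the upper frame about the hinge axis, rad: 0 closed (frame level), 1.57 upright, 2.0 back stop. It swings freely with no catch: from less than about 1.62 it falls shut, beyond that it falls back to the stop.
- frame_hinge (a point): Middle of the upper frame's hinge axis: articulator frame (40, 0, 110) mm.
- bow_bar (a point): Middle of the straight bar of the upper frame's bow: steel rod 9 mm thick, 52 mm long, parallel to the hinge axis, 140 mm from it. Closed: articulator frame (-100, 0, 110) mm, level; upright: 250 mm above the mat. Between it and the pin clamp (20 mm high; 8 mm pin up to z 140) are 37 mm free. It can turn between the pads, so the tool may keep pointing down through the swing.
- prop_leg (a joint): Swing of the prop leg about its pivot, rad: 0 folded up (upright, leaning 6 degrees to the front), 2.784 fully down at its stop, slanting back and down 63 degrees below level with its foot just clear of the mat. An over-centre spring (about 0.05 Nm, under 1 N at the foot) holds it at either end; dead centre is about 1.4 (leg 16 degrees above level); well past it the leg snaps down by itself.
- leg_pivot (a point): Pivot of the prop leg, axis parallel to the hinge axis: articulator frame (75, 0, 75) mm.
- leg_foot (a point): Centre of the black rubber ball, 16 mm thick, that is the leg's foot: on the leg's axis, 74 mm from the pivot; the rod below it is 10 mm thick. Folded: articulator frame (67, 0, 149) mm, standing free above the closed frame's rear end (tube and housings up to z 124 mm); fully down: (108, 0, 9) mm.
- wax_tin: Bystander: loose round white tin, 65 mm wide, 20 mm high, about 145 mm to the side of the articulator. Origin under its centre.
- tape_roll: Bystander: loose roll of beige tape lying flat, 65 mm wide, 18 mm high. Origin under its centre.
- silicone_block: Bystander: loose yellow silicone block 26 x 38 x 20 mm. Origin under its centre.

How it is judged:
By the outcome, as a careful person would: the job done as asked, in the order asked, and still so for the second after the job is handed in, while the arm keeps its last pose, push and grip.
It also fails if it takes over 48 s, if anything falls off the work surface, if the arm or the gripper's body presses on something with over 40 N, if the wrist force passes 120 N, or if a joint passes its speed limit or range.

## Working session

There is one attempt and no reset: what is moved stays moved. The work goes in short steps, Python scripts to look and compute and a shell command to move; the robot and the scene stay as the last step left them, time stands still between calls to the robot, and variables do not carry over. Pictures are saved under pics/ and viewed, at most 10 in all, crops included, and the job is handed in when it is done.

```bash
mkdir -p pics; ls; cat > h.py <<'E'
import numpy as np,cv2
from cell import observe,read_camera
def K(c):
    f=240/np.tan(np.radians(c["fov_y"]/2)); return np.array([[f,0,c["cx"]],[0,f,c["cy"]],[0,0,1.]])
def cloud(c):
    v,u=np.mgrid[:480,:640]
    p=cv2.undistortPoints(np.stack([u,v],-1).reshape(-1,1,2).astype(float),K(c),np.array(c["distortion"])).reshape(480,640,2)
    d=c["depth"][...,None]; P=np.concatenate([p*d,d],-1)
    return P@np.array(c["orientation"]).T+np.array(c["position"])
def ray(c,u,v):
    p=cv2.undistortPoints(np.array([[[u,v]]],float),K(c),np.array(c["distortion"])).ravel()
    return np.array(c["position"]),np.array(c["orientation"])@np.array([p[0],p[1],1.])
def save(c,n): cv2.imwrite("pics/"+n,c["pixels"][...,::-1])
E
python3 - <<'E'
from h import *
for n in("scene","side"):
    c=read_camera(n); save(c,n+"1.png"); print(n,c["position"],c["orientation"],c["fov_y"]); np.save(n+"_cloud.npy",cloud(c)); np.save(n+"_px.npy",c["pixels"])
print(observe()["time"])
E
```

```text
pics
scene [ 0.22238544 -0.51112314  0.66634226] [[ 0.87776324 -0.28824719  0.38268166]
 [-0.47866512 -0.56144893  0.67502208]
 [ 0.02028299 -0.77568593 -0.6307931 ]] 50.8013444571175
side [0.502469   0.90223279 0.47209669] [[-0.99709809 -0.00186796  0.07610462]
 [-0.07070178  0.39337242 -0.91665664]
 [-0.02822518 -0.91937732 -0.39236296]] 45.348219958573424
0.1
```

View pics/scene1.png

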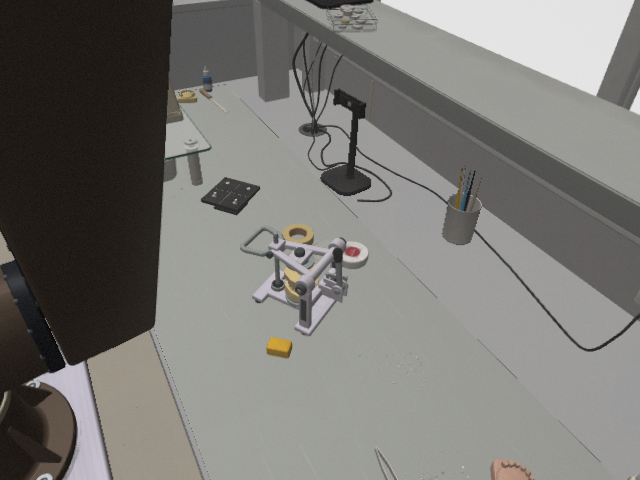

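View pics/side1.png

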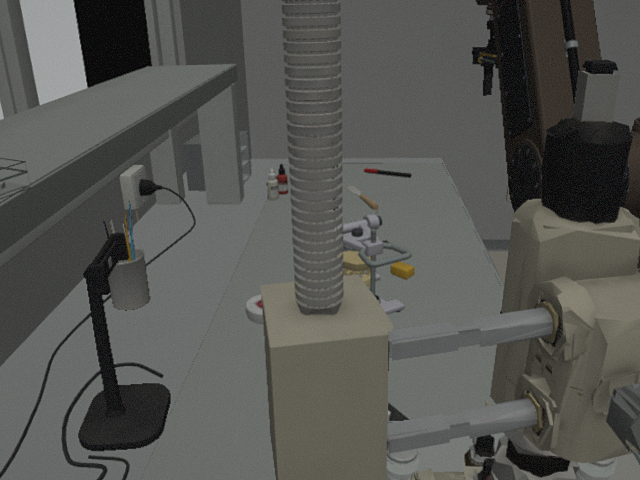

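The scene view shows the articulator around (300,285), with its bow at (262,240) and its hinge housings at (303,287) and (338,243). The tape is at (298,235), the tin at (352,255) and the yellow block at (279,347). In the side view a column hides most of it; the bow is at (385,255). I'll enlarge it and get the points.

```bash
python3 - <<'E'
from h import *
p=np.load("scene_px.npy"); C=np.load("scene_cloud.npy")
cv2.imwrite("pics/crop1.png",cv2.resize(p[215:365,230:390][...,::-1],None,fx=4.8,fy=4,interpolation=cv2.INTER_CUBIC) if 0 else cv2.resize(p[215:365,230:390][...,::-1],(640,600),interpolation=cv2.INTER_CUBIC))
P=C[215:365,230:390]; q=p[215:365,230:390].astype(int)
hsv=cv2.cvtColor(p[215:365,230:390],cv2.COLOR_RGB2HSV)
m=(hsv[...,1]>190)&(abs(hsv[...,0].astype(int)-21)<6); print("yellow",m.sum(),np.median(P[m],0))
z=P[...,2]
for a,b in((.095,.105),(.105,.112),(.112,.118),(.118,.13),(.13,.145),(.145,.17)):
    m=(z>a)&(z<b)
    v,u=np.nonzero(m); print(a,m.sum()); 
    n,l,s,ce=cv2.connectedComponentsWithStats(m.astype(np.uint8))
    for i in range(1,n):
        if s[i,4]>6: print("  ",s[i,4],(ce[i]).round(0)+[230,215],P[l==i].mean(0).round(3),P[l==i].min(0).round(3),P[l==i].max(0).round(3))
E
```

```text
yellow 0 [nan nan nan]
0.095 153
   86 [309. 262.] [0.519 0.046 0.102] [0.507 0.034 0.097] [0.532 0.059 0.105]
   10 [289. 267.] [0.486 0.053 0.099] [0.483 0.045 0.097] [0.489 0.06  0.101]
   26 [339. 277.] [ 0.546 -0.007  0.1  ] [ 0.542 -0.009  0.095] [ 0.55  -0.003  0.104]
   14 [308. 293.] [ 0.485 -0.015  0.101] [ 0.481 -0.017  0.096] [ 0.49  -0.012  0.105]
0.105 429
   54 [258. 235.] [0.469 0.142 0.11 ] [0.437 0.123 0.107] [0.493 0.156 0.112]
   34 [287. 248.] [0.499 0.089 0.109] [0.487 0.081 0.106] [0.509 0.095 0.112]
   142 [272. 259.] [0.464 0.076 0.109] [0.427 0.018 0.105] [0.492 0.125 0.112]
   9 [344. 249.] [0.583 0.041 0.11 ] [0.577 0.037 0.105] [0.586 0.043 0.112]
   52 [313. 256.] [0.529 0.05  0.109] [0.502 0.039 0.106] [0.547 0.059 0.112]
   42 [323. 269.] [0.527 0.013 0.11 ] [ 0.502 -0.003  0.106] [0.556 0.03  0.112]
   19 [338. 274.] [ 0.545 -0.006  0.108] [ 0.541 -0.009  0.105] [ 0.55  -0.002  0.112]
   56 [304. 290.] [ 0.478 -0.016  0.11 ] [ 0.466 -0.021  0.106] [ 0.497 -0.007  0.112]
0.112 1388
   1244 [293. 253.] [0.5   0.067 0.115] [ 0.428 -0.002  0.112] [0.572 0
[... 384 characters left out ...]
121] [0.562 0.037 0.118] [0.592 0.061 0.126]
   80 [299. 251.] [0.506 0.058 0.123] [0.499 0.051 0.118] [0.516 0.068 0.126]
   30 [322. 261.] [0.531 0.023 0.119] [0.515 0.012 0.118] [0.548 0.035 0.12 ]
   35 [338. 266.] [ 0.544 -0.004  0.124] [ 0.541 -0.007  0.118] [0.551 0.001 0.129]
   8 [313. 271.] [0.506 0.008 0.118] [0.504 0.004 0.118] [0.509 0.011 0.119]
   144 [305. 280.] [ 0.483 -0.007  0.121] [ 0.469 -0.019  0.118] [0.498 0.008 0.126]
0.13 86
   34 [275. 235.] [0.482 0.099 0.136] [0.479 0.095 0.13 ] [0.487 0.102 0.142]
   52 [337. 259.] [ 0.543 -0.004  0.138] [ 0.538 -0.008  0.131] [0.55  0.003 0.144]
0.145 75
   75 [337. 252.] [ 0.543 -0.003  0.152] [ 0.536 -0.008  0.145] [0.552 0.005 0.158]
  return _methods._mean(a, axis=axis, dtype=dtype,
  ret = um.true_divide(
```

View pics/crop1.png

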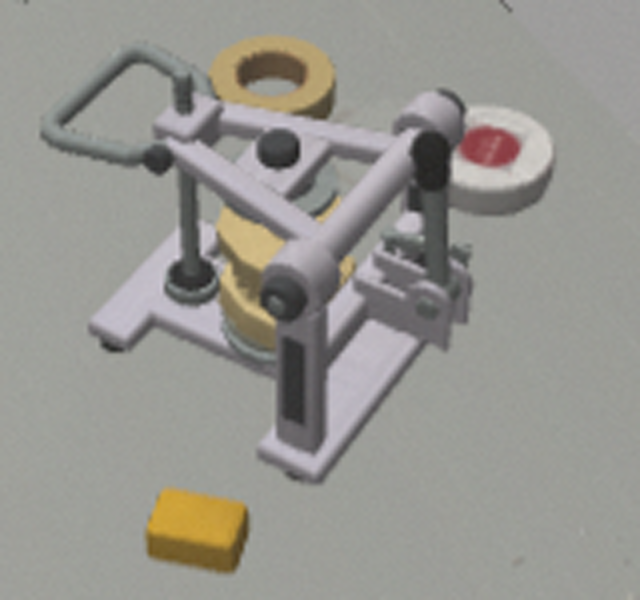

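The crop shows the black foot ball at crop (432,150), the leg pivot at (430,300), the bow bar at the upper left, the pin at (183,95) and the housings at (290,275) and (430,115). The leg is folded upright at the rear, near the robot side. Next I'll work out the articulator pose and the current tool yaw.

```bash
cat > art.py <<'E'
import numpy as np
ball=np.array([.545,0.0]); f=np.array([-.513,.858]); f/=np.linalg.norm(f)
ex=-f; ey=np.array([-ex[1],ex[0]]); O=ball-.067*ex
def W(x,y=0): return O+ex*x/1000+ey*y/1000
E
python3 - <<'E'
from h import *; from art import *
o=observe(); print(o["position"],o["ee_rot"],o["width"])
print("ey yaw",np.degrees(np.arctan2(ey[1],ey[0])),"tooly",np.degrees(np.arctan2(o["ee_rot"][1][1],o["ee_rot"][0][1])))
for n,x in dict(start=30,hinge=40,pushA=92,pushB=125,bar=-100).items(): print(n,W(x).round(4))
C=np.load("scene_cloud.npy"); P=C.reshape(-1,3)
# check in articulator frame
L=np.c_[(P[:,:2]-O)@ex,(P[:,:2]-O)@ey,P[:,2]]*1000
m=(abs(L[:,0])<125)&(abs(L[:,1])<80)
for nm,s in dict(bow=(L[:,2]>104)&(L[:,0]<-80),bar=(L[:,2]>104)&(L[:,0]<-90)&(abs(L[:,1])<20),pin=(L[:,2]>128)&(L[:,0]<0),ball=(L[:,2]>142)&(L[:,0]>40),hous=(L[:,2]>112)&(L[:,0]>20)&(L[:,0]<58)).items():
    q=L[m&s]; print(nm,len(q),q.mean(0).round(1),np.percentile(q,3,axis=0).round(1),np.percentile(q,97,axis=0).round(1))
q=P[(P[:,2]>.25)&(P[:,0]>.4)&(P[:,1]>-.5)&(P[:,1]<.6)]; print("high near:",q.min(0),len(q))
E
```

```text
[ 0.15690093 -0.60478553  0.23291262] [[ 9.67974942e-01  2.51046779e-01 -1.63170297e-04]
 [ 2.51046816e-01 -9.67974442e-01  9.87808847e-04]
 [ 9.00415522e-05 -9.97137595e-04 -9.99999499e-01]] 0.9988558967326179
ey yaw 30.875291682897384 tooly -75.46052877990307
start [0.526  0.0318]
hinge [0.5311 0.0232]
pushA [ 0.5578 -0.0215]
pushB [ 0.5748 -0.0498]
bar [0.4593 0.1433]
bow 237 [-94.8  -4.5 112.7] [-102.4  -39.1  107.9] [-81.5  31.1 115.7]
bar 95 [-98.7  -0.5 112.8] [-102.5  -19.1  108.3] [-96.   18.7 115.9]
pin 38 [-49.9  -3.4 135.3] [-53.6  -6.3 128.4] [-46.2   1.1 140.7]
ball 81 [ 68.3  -3.5 151.7] [ 61.3  -8.7 143.5] [ 73.5   2.8 156.9]
hous 762 [ 39.5  -9.8 117.7] [ 23.  -70.3 112.8] [ 51.6  59.4 123.9]
high near: [ 0.78770836 -0.27562429  0.28279543] 32023
```

```bash
python3 -m inch '{"gripper":[1,1,1,1,1,1,1,1,1,1,1,1,1,1,1,1,1,1,1,1],"delta_pos":[[1.8,3.1,1],[1.8,3.1,1],[1.8,3.1,1],[1.8,3.1,1],[1.8,3.1,0.5],[1.8,3.1,0.5],[1.8,3.1,0.5],[1.8,3.1,0.5],[1.8,3.1,0.5],[1.8,3.1,0.5],[1.8,3.1,0],[1.8,3.1,0],[1.8,3.1,0],[1.8,3.1,0],[1.8,3.1,0],[1.8,3.1,0],[1.8,3.1,0],[1.8,3.1,0],[1.8,3.1,0],[1.8,3.1,0]],"twist":[5.3,5.3,5.3,5.3,5.3,5.3,5.3,5.3,5.3,5.3,5.3,5.3,5.3,5.3,5.3,5.3,5.3,5.3,5.3,5.3]}' 20
python3 - <<'E'
from h import *; from art import *
import h
c=read_camera("wrist"); save(c,"wrist1.png"); C=cloud(c); P=C.reshape(-1,3)
L=np.c_[(P[:,:2]-O)@ex,(P[:,:2]-O)@ey,P[:,2]]*1000
m=(abs(L[:,0])<125)&(abs(L[:,1])<80)&(L[:,2]<170)
for nm,s in dict(bow=(L[:,2]>104)&(L[:,0]<-80),bar=(L[:,2]>104)&(L[:,0]<-90)&(abs(L[:,1])<20),pin=(L[:,2]>132)&(L[:,0]<0),ball=(L[:,2]>145)&(L[:,0]>40),hous=(L[:,2]>112)&(L[:,0]>20)&(L[:,0]<58)).items():
    q=L[m&s]; print(nm,len(q),q.mean(0).round(1) if len(q) else'',np.percentile(q,[2,98],axis=0).round(1) if len(q) else '')
print(c["position"],observe()["position"])
E
```

```text
time: 2.1
position: [0.5174, 0.0165, 0.3033]
ee_rot: [[-0.512, 0.859, -0.0], [0.859, 0.512, 0.0], [0.0, -0.0, -1.0]]
force: [0.7, -0.7, 0.2]
width: 0.006
grasp_force: 0.0
bow 1506 [-95.6  -1.1 113. ] [[-103.8  -37.5  109.7]
 [ -81.1   35.   115.3]]
bar 609 [-99.6   0.2 112.9] [[-104.   -19.2  109.7]
 [ -95.9   19.3  115.3]]
pin 96 [-49.9  -0.6 138.8] [[-52.9  -4.2 134.1]
 [-46.6   3.2 140.7]]
ball 317 [ 65.8   0.8 153.2] [[ 59.7  -6.2 148. ]
 [ 73.5   7.9 156.6]]
hous 3861 [ 37.4   0.5 117.4] [[ 22.2 -67.  112.7]
 [ 50.2  68.2 123.7]]
[0.48251762 0.07668475 0.45406984] [0.51925469 0.01959265 0.30312444]
```

View pics/wrist1.png

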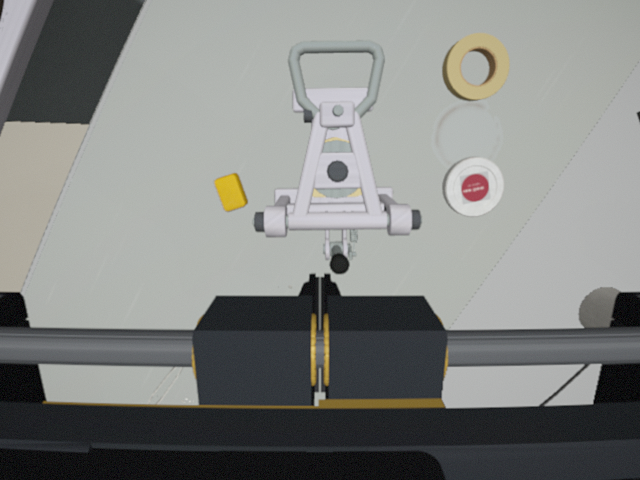

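The wrist view confirms the pose: the ball is at (340,264), the bar at (336,46), and they match the articulator frame to about 1 mm. I'll come down in front of the foot with the fingers closed.

```bash
python3 -m inch '{"gripper":[1,1,1,1,1,1,1,1,1],"delta_pos":[[0.6,1.4,0],[0,0,0],[0,0,-4],[0,0,-4],[0,0,-3],[0,0,-2],[0,0,-1.2],[0,0,-0.4],[0,0,0]],"twist":[0,0,0,0,0,0,0,0,0]}' 20
python3 - <<'E'
from h import *; from art import *
p=observe()["position"]; print(p,(p[:2]-O)@ex,(p[:2]-O)@ey)
E
```

```text
time: 3.05
position: [0.523, 0.0286, 0.1577]
ee_rot: [[-0.507, 0.862, 0.0], [0.862, 0.507, 0.0], [-0.0, 0.0, -1.0]]
force: [0.4, -0.1, 0.3]
width: 0.005
grasp_force: 0.0
[0.52302088 0.02863758 0.15770793] 0.031141709031712053 -0.00416839911009015
```

```bash
python3 -m inch '{"gripper":[1,1,1,1,1,1,1,1,1,1],"delta_pos":[[0.4,0.25,0],[0.4,-0.65,0],[0.4,-0.65,0],[0.4,-0.65,0],[0.4,-0.65,0],[0.4,-0.65,0],[0.4,-0.65,0],[0.4,-0.65,0],[0.4,-0.65,0],[0,0,0]],"twist":[0,0,0,0,0,0,0,0,0,0]}' 20
python3 - <<'E'
from h import *; from art import *
p=observe()["position"]; print(p,(p[:2]-O)@ex,(p[:2]-O)@ey)
E
```

```text
time: 4.05
position: [0.5595, -0.0214, 0.1574]
ee_rot: [[-0.508, 0.862, 0.0], [0.862, 0.508, -0.0], [-0.0, 0.0, -1.0]]
force: [0.1, 0.5, 0.2]
width: 0.006
grasp_force: 0.1
[ 0.5595175  -0.02138602  0.15738512] 0.09280528681769389 0.0014854848741563693
```

```bash
python3 -m inch '{"gripper":[1,1,1,1,1,1,1,1,1,1,1,1,1,1,1],"delta_pos":[[0.32,-0.54,-0.7],[0.32,-0.54,-0.7],[0.32,-0.54,-0.7],[0.32,-0.54,-0.7],[0.1,-0.15,-0.7],[0.1,-0.15,-0.7],[0.1,-0.15,-0.7],[0.1,-0.15,-0.7],[0,0,-0.7],[0,0,-0.7],[0,0,-0.7],[0,0,-0.7],[0,0,-0.5],[0,0,0],[0,0,0]],"twist":[0,0,0,0,0,0,0,0,0,0,0,0,0,0,0]}' 20
python3 - <<'E'
from h import *; from art import *
o=observe();p=o["position"]; print(p,(p[:2]-O)@ex,(p[:2]-O)@ey)
for n in("scene","wrist"):
    c=read_camera(n); P=cloud(c).reshape(-1,3)
    L=np.c_[(P[:,:2]-O)@ex,(P[:,:2]-O)@ey,P[:,2]]*1000
    q=L[(L[:,0]>82)&(L[:,0]<160)&(abs(L[:,1])<9)&(L[:,2]>4)]; print(n,len(q),np.percentile(q,[2,50,98],axis=0).round(0) if len(q) else '')
    if n=="scene": cv2.imwrite("pics/crop2.png",cv2.resize(c["pixels"][195:375,210:402][...,::-1],(640,600),interpolation=cv2.INTER_CUBIC))
E
```

```text
time: 5.55
position: [0.5758, -0.0481, 0.0685]
ee_rot: [[-0.508, 0.861, 0.0], [0.861, 0.508, 0.0], [-0.0, 0.0, -1.0]]
force: [0.2, 0.2, 0.5]
width: 0.002
grasp_force: 0.0
[ 0.57580516 -0.04808208  0.06846766] 0.1240765124553173 0.0017653085842441914
scene 469 [[ 96.  -8.   9.]
 [146.  -2. 142.]
 [159.   8. 241.]]
wrist 20222 [[ 89.  -9.  25.]
 [ 99.   0. 151.]
 [115.   9. 175.]]
```

View pics/crop2.png

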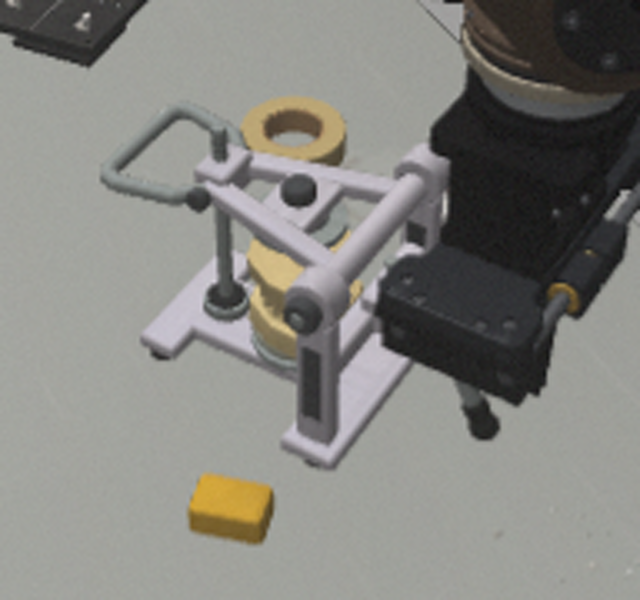

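The crop shows the foot ball down behind at (480,425), with the articulator not moved. I'll lift, turn, and go over to the bar.

```bash
python3 -m inch '{"gripper":[1,1,1,1,1,0.6,0.6,0.6,0.6,0.6,0.6,0.6,0.6,0.6,0.6,0.6,0.6,0.6,0.6,0.6],"delta_pos":[[0,0,3],[0,0,4],[0,0,4],[0,0,4],[0,0,1],[-0.9,1.47,0],[-0.9,1.47,0],[-0.9,1.47,0],[-0.9,1.47,0],[-0.9,1.47,0],[-0.9,1.47,0],[-0.9,1.47,0],[-0.9,1.47,0],[-0.9,1.47,0],[-0.9,1.47,0],[-0.9,1.47,0],[-0.9,1.47,0],[-0.9,1.47,0],[0,0,0],[0,0,0]],"twist":[0,0,0,0,-6,-6,-6,-6,-6,-6,-6,-6,-6,-6,-6,-6,-6,-6,-6,0]}' 20
python3 - <<'E'
from h import *; from art import *
o=observe();p=o["position"]; R=np.array(o["ee_rot"]); print(p,(p[:2]-O)@ex,(p[:2]-O)@ey,np.degrees(np.arctan2(R[1,1],R[0,1])))
for n in("scene","wrist"):
    c=read_camera(n); C=cloud(c); P=C.reshape(-1,3); save(c,n+"3.png")
    L=np.c_[(P[:,:2]-O)@ex,(P[:,:2]-O)@ey,P[:,2]]*1000
    m=(abs(L[:,0])<160)&(abs(L[:,1])<80)&(L[:,2]<165)
    for nm,s in dict(bar=(L[:,2]>104)&(L[:,2]<118)&(L[:,0]<-90)&(abs(L[:,1])<20),bow=(L[:,2]>104)&(L[:,2]<118)&(L[:,0]<-75),hous=(L[:,2]>112)&(L[:,0]>20)&(L[:,0]<58),leg=(L[:,0]>82)&(abs(L[:,1])<14)&(L[:,2]>3)).items():
        q=L[m&s]; print(n,nm,len(q),np.percentile(q,[2,50,98],axis=0).round(0).tolist() if len(q) else '')
E
```

```text
time: 7.65
position: [0.4586, 0.1434, 0.2289]
ee_rot: [[0.862, 0.508, 0.001], [0.508, -0.862, 0.0], [0.001, 0.0, -1.0]]
force: [0.8, 0.8, 0.6]
width: 0.402
grasp_force: 0.0
[0.45857613 0.14335839 0.2288698 ] -0.10039278126701554 -0.0006090298297898968 -59.50139018564291
scene bar 95 [[-103.0, -18.0, 108.0], [-98.0, -0.0, 113.0], [-96.0, 19.0, 116.0]]
scene bow 264 [[-103.0, -40.0, 108.0], [-96.0, -6.0, 113.0], [-76.0, 32.0, 116.0]]
scene hous 801 [[23.0, -71.0, 112.0], [41.0, -10.0, 117.0], [52.0, 61.0, 124.0]]
scene leg 269 [[82.0, -10.0, 7.0], [96.0, -3.0, 35.0], [114.0, 9.0, 81.0]]
wrist bar 741 [[-104.0, -19.0, 110.0], [-100.0, 0.0, 113.0], [-96.0, 19.0, 115.0]]
wrist bow 2077 [[-104.0, -37.0, 110.0], [-97.0, 2.0, 113.0], [-76.0, 36.0, 115.0]]
wrist hous 4879 [[22.0, -44.0, 113.0], [36.0, 25.0, 116.0], [48.0, 70.0, 123.0]]
wrist leg 44 [[82.0, -9.0, 10.0], [84.0, 8.0, 78.0], [112.0, 12.0, 82.0]]
```

View pics/wrist3.png

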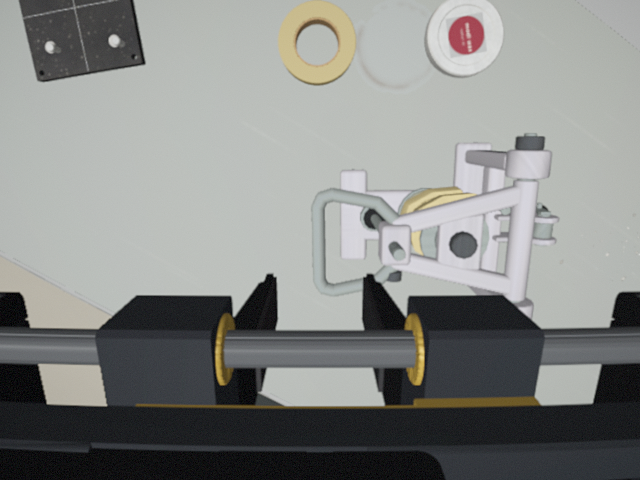

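View pics/scene3.png

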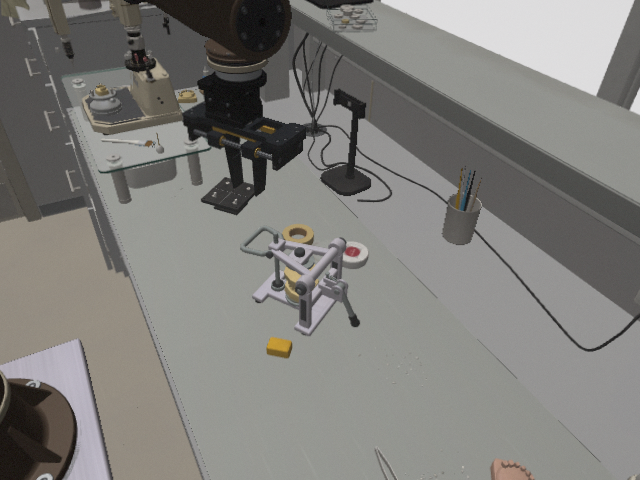

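The scene view shows the leg standing out behind with its foot at (354,321), matching (108, 0, 9) mm. The wrist view shows the open fingers lined up on the bar at x = -100 mm. I'll go down and grip.

```bash
python3 -m inch '{"gripper":[0.6,0.6,0.6,0.6,0.6,0.6,0.7,0.8,0.86,0.9,0.95,1,1,1,1],"delta_pos":[[0,0,-3],[0,0,-3],[0,0,-3],[0,0,-2],[0,0,-0.9],[0,0,0],[0,0,0],[0,0,0],[0,0,0],[0,0,0],[0,0,0],[0,0,0],[0,0,0],[0,0,0],[0,0,0]],"twist":[0,0,0,0,0,0,0,0,0,0,0,0,0,0,0]}' 25
python3 - <<'E'
from h import *; from art import *
o=observe();p=o["position"]; print(p,(p[:2]-O)@ex*1000,(p[:2]-O)@ey*1000)
E
```

```text
time: 9.25
position: [0.4585, 0.1435, 0.1098]
ee_rot: [[0.861, 0.508, 0.0], [0.508, -0.861, 0.001], [0.0, -0.0, -1.0]]
force: [-1.9, 5.8, 3.2]
width: 0.089
grasp_force: 25.0
[0.4585475  0.14353995 0.10984493] -100.56329929788464 -0.5404321586353604
```

The grip holds: the opening is 8.5 mm at 25 N. I'll compute the arc increments, starting with a small relief of the 6 N horizontal push.

```bash
python3 -m inch '{"gripper":[1,1,1],"delta_pos":[[-0.03,0.05,0],[0,0,0],[0,0,0]],"twist":[0,0,0]}' 25
python3 - <<'E'
from art import *
t=np.radians(np.arange(0,91,5)); d=np.diff(14*(1-np.cos(t))); dz=np.diff(14*np.sin(t))
print([[round(a*ex[0],2),round(a*ex[1],2),round(z,2)] for a,z in zip(d,dz)])
E
```

```text
time: 9.55
position: [0.4586, 0.1436, 0.1098]
ee_rot: [[0.861, 0.508, 0.001], [0.508, -0.861, 0.0], [0.001, 0.0, -1.0]]
force: [-1.5, 1.7, 6.0]
width: 0.091
grasp_force: 25.0
[[np.float64(0.03), np.float64(-0.05), np.float64(1.22)], [np.float64(0.08), np.float64(-0.14), np.float64(1.21)], [np.float64(0.14), np.float64(-0.23), np.float64(1.19)], [np.float64(0.19), np.float64(-0.32), np.float64(1.16)], [np.float64(0.24), np.float64(-0.4), np.float64(1.13)], [np.float64(0.29), np.float64(-0.48), np.float64(1.08)], [np.float64(0.34), np.float64(-0.56), np.float64(1.03)], [np.float64(0.38), np.float64(-0.64), np.float64(0.97)], [np.float64(0.42), np.float64(-0.71), np.float64(0.9)], [np.float64(0.46), np.float64(-0.77), np.float64(0.83)], [np.float64(0.5), np.float64(-0.83), np.float64(0.74)], [np.float64(0.53), np.float64(-0.88), np.float64(0.66)], [np.float64(0.56), np.float64(-0.93), np.float64(0.56)], [np.float64(0.58), np.float64(-0.97), np.float64(0.47)], [np.float64(0.6), np.float64(-1.0), np.float64(0.37)], [np.float64(0.61), np.float64(-1.02), np.float64(0.26)], [np.float64(0.62), np.float64(-1.04), np.float64(0.16)], [np.float64(0.63), np.float64(-1.05), np.float64(0.05)]]
```

```bash
python3 -m inch '{"gripper":[1,1,1,1,1,1,1],"delta_pos":[[0.01,-0.01,0.61],[0.02,-0.04,0.61],[0.04,-0.06,0.6],[0.04,-0.08,0.61],[0.07,-0.11,0.6],[0.07,-0.12,0.59],[0,0,0]],"twist":[0,0,0,0,0,0,0]}' 25
python3 - <<'E'
from h import *; from art import *
o=observe();p=o["position"]; x,y=(p[:2]-O)@ex*1000,(p[:2]-O)@ey*1000; print(x,y,np.hypot(x-40,p[2]*1000-110),o["force"]@np.r_[ex,0])
E
```

```text
time: 10.25
position: [0.4611, 0.1392, 0.1464]
ee_rot: [[0.861, 0.508, 0.001], [0.508, -0.861, -0.0], [0.001, 0.0, -1.0]]
force: [-0.2, 3.0, -0.1]
width: 0.085
grasp_force: 25.0
-95.49451040488715 -0.5653738391996652 140.30736064428126 -2.6710860338182476
```

```bash
python3 -m inch '{"gripper":[1,1,1,1,1,1,1],"delta_pos":[[0.19,-0.32,1.16],[0.24,-0.4,1.13],[0.29,-0.48,1.08],[0.34,-0.56,1.03],[0.38,-0.64,0.97],[0.42,-0.71,0.9],[0,0,0]],"twist":[0,0,0,0,0,0,0]}' 25
python3 - <<'E'
from h import *; from art import *
o=observe();p=o["position"]; x,y=(p[:2]-O)@ex*1000,(p[:2]-O)@ey*1000; print(x,y,np.hypot(x-40,p[2]*1000-110),np.degrees(np.arctan2(p[2]*1000-110,40-x)),o["force"]@np.r_[ex,0])
E
```

```text
time: 10.95
position: [0.48, 0.1079, 0.21]
ee_rot: [[0.862, 0.507, 0.001], [0.507, -0.862, 0.001], [0.002, -0.0, -1.0]]
force: [-4.7, 8.2, 6.7]
width: 0.087
grasp_force: 25.0
-58.95028117936679 -0.4041641301407055 140.70187988371862 45.31069830258414 -9.481825344885243
```

```bash
python3 -m inch '{"gripper":[1,1,1,1,1],"delta_pos":[[-0.04,0.06,0.07],[0.46,-0.77,0.83],[0.5,-0.83,0.74],[0.53,-0.88,0.66],[0,0,0]],"twist":[0,0,0,0,0]}' 25
cat > st.py <<'E'
from h import *; from art import *
o=observe();p=o["position"]; x,y=(p[:2]-O)@ex*1000,(p[:2]-O)@ey*1000; print(x,y,np.hypot(x-40,p[2]*1000-110),np.degrees(np.arctan2(p[2]*1000-110,40-x)),o["force"]@np.r_[ex,0],o["force"][2])
E
python3 st.py
```

```text
time: 11.45
position: [0.495, 0.0835, 0.2333]
ee_rot: [[0.862, 0.507, 0.003], [0.507, -0.862, 0.001], [0.003, 0.001, -1.0]]
force: [-2.7, 7.8, 10.6]
width: 0.088
grasp_force: 25.1
-30.310517671992102 -0.07562400582037623 141.92727386191888 60.30398770137845 -8.134975762228999 10.589097186721016
```

```bash
python3 -m inch '{"gripper":[1,1,1,1,1],"delta_pos":[[-0.04,0.06,0.12],[0,0,0],[0.56,-0.93,0.56],[0.58,-0.97,0.47],[0,0,0]],"twist":[0,0,0,0,0]}' 25
python3 st.py
```

```text
time: 11.95
position: [0.5059, 0.0648, 0.2438]
ee_rot: [[0.862, 0.508, 0.001], [0.508, -0.862, -0.0], [0.001, 0.001, -1.0]]
force: [0.3, 3.9, 8.1]
width: 0.087
grasp_force: 25.1
-8.670010110117108 -0.35242479292370904 142.34848383463873 70.0068698073443 -3.233796459894473 8.082007795705286
```

```bash
python3 -m inch '{"gripper":[1,1,1,1,1,1,1],"delta_pos":[[0.6,-1.0,0.4],[0.61,-1.03,0.28],[0.62,-1.04,0.16],[0.65,-1.08,0.05],[0,0,0],[0,0,0],[0,0,0]],"twist":[0,0,0,0,0,0,0]}' 25
python3 st.py
python3 - <<'E'
from h import *; from art import *
c=read_camera("scene"); save(c,"scene4.png"); P=cloud(c).reshape(-1,3)
L=np.c_[(P[:,:2]-O)@ex,(P[:,:2]-O)@ey,P[:,2]]*1000
m=(abs(L[:,0])<160)&(abs(L[:,1])<80)
for nm,s in dict(hous=(L[:,2]>112)&(L[:,2]<126)&(L[:,0]>20)&(L[:,0]<58),tube=(L[:,2]>100)&(L[:,2]<128)&(abs(L[:,1]+62)<9),frame=(L[:,2]>150)&(L[:,2]<215)&(abs(L[:,0]-40)<40),leg=(L[:,0]>82)&(abs(L[:,1])<14)&(L[:,2]>3)&(L[:,2]<90),base=(L[:,2]>8)&(L[:,2]<22)&(L[:,0]<-40)).items():
    q=L[m&s]; print(nm,len(q),np.percentile(q,[2,50,98],axis=0).round(0).tolist() if len(q) else '')
P0=np.load("scene_cloud.npy").reshape(-1,3);L0=np.c_[(P0[:,:2]-O)@ex,(P0[:,:2]-O)@ey,P0[:,2]]*1000
for l in(L0,L):
    q=l[(l[:,2]>8)&(l[:,2]<22)&(l[:,0]<-40)&(l[:,0]>-90)&(l[:,1]<0)&(l[:,1]>-70)]; print("base",np.percentile(q,[2,98],axis=0).round(1).tolist())
    q=l[(l[:,2]>100)&(l[:,2]<128)&(l[:,1]<-48)&(l[:,1]>-80)&(l[:,0]>0)&(l[:,0]<70)]; print("hous",np.percentile(q,[2,98],axis=0).round(1).tolist())
E
```

```text
time: 12.65
position: [0.5303, 0.0237, 0.252]
ee_rot: [[0.862, 0.508, 0.001], [0.508, -0.862, -0.0], [0.001, 0.001, -1.0]]
force: [3.6, 3.6, 6.3]
width: 0.081
grasp_force: 25.0
39.17108259281866 -0.4425272925343762 141.96285953076605 89.66544954766191 -1.2888137253281742 6.304848036892035
hous 652 [[32.0, -72.0, 112.0], [45.0, -16.0, 118.0], [54.0, 67.0, 125.0]]
tube 204 [[30.0, -71.0, 103.0], [45.0, -62.0, 118.0], [54.0, -54.0, 124.0]]
frame 976 [[7.0, -31.0, 151.0], [44.0, -8.0, 189.0], [65.0, 24.0, 212.0]]
leg 302 [[82.0, -12.0, 8.0], [95.0, -4.0, 42.0], [115.0, 7.0, 82.0]]
base 464 [[-78.0, -41.0, 9.0], [-65.0, -12.0, 14.0], [-41.0, 38.0, 21.0]]
base [[-78.7, -43.3, 9.3], [-41.4, -1.7, 21.3]]
hous [[29.1, -73.1, 102.9], [53.2, -48.5, 124.2]]
base [[-77.7, -41.5, 8.5], [-40.7, -0.9, 21.4]]
hous [[29.9, -73.1, 103.4], [54.1, -49.2, 124.3]]
```

View pics/scene4.png

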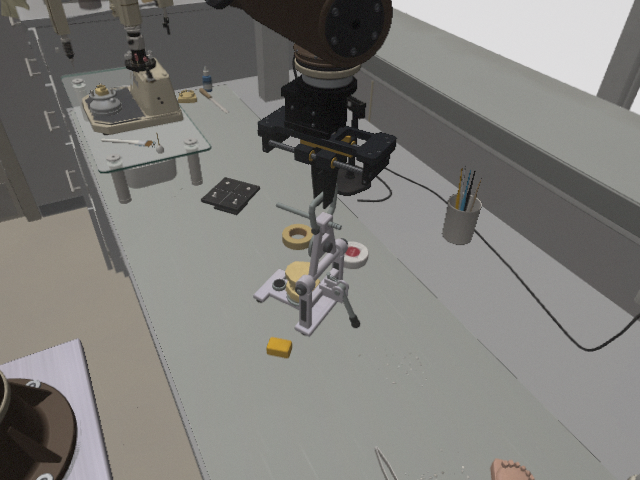

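The frame stands upright (about 89.5°) with the bar still gripped. The leg is down, with its foot at (354,321). The base has moved by less than 1 mm, and the things beside it are where they were.

```bash
python3 -c "
from cell import hand_in
print(hand_in())"
```

```text
the job is handed in; nothing more can be done
None
```

The job is handed in: the prop leg is fully down behind, the upper frame was then swung upright (about 89.5°) with the gripper still holding its bow bar at 25 N, the articulator moved by about 1 mm, and the tin, tape and block look unmoved.

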